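# Rack the tape measure and latch the keeper bar

## Task

Get the kit rack ready to carry: stand the yellow tape measure upright in the rack's empty rectangular slot, fully down on its floor, and let go of it. Then swing the rack's keeper bar shut over it, all the way until it snaps into its catch and stays there. Leave the brass weight standing in its bore, and do not disturb the bottle, the screwdriver or the other things lying about.

Things in the scene. Friction and masses are not known exactly. Their poses are not given: they have to be found in the camera images.
- rack: Kit rack fixed to the deck: blue base 250 (x) x 100 (y) x 6 mm, black insert on it (top 26 mm above deck). Origin: centre of underside; x from the hinge post (x = -105 mm) to the blue catch post, z up. Catch post: x 89 to 111, y -15 to 21 mm, 66 mm high, with a back stop 98 mm high at y = 8 to 16 mm; a sprung steel ball sticks out of its top.
- slot (a point): Middle of the floor of the rack's rectangular slot (at x = 30 mm, y = 0, 6 mm above the deck), axes as the rack's. The slot is 43 mm along x, 83 mm along y, 20 mm deep, with a 3 mm chamfer round its mouth.
- bore (a point): Middle of the floor of the rack's round bore (at x = -55 mm, y = 0, 6 mm above the deck; 40 mm diameter, 20 mm deep) in which the brass weight stands.
- tape_measure: Yellow and black steel tape measure standing upright on its edge on the deck: 37 (x, between its flat sides) x 77 (y) x 67 mm (z). Origin: centre of its underside; z up. It weighs about 0.24 kg. It fits the slot with its flat sides facing along the rack's x, either way round. To be gripped across its flat sides, above the insert.
- check_weight: Brass check weight, 34 mm diameter, 58 mm high with its knob, standing loose in the bore of the rack. Origin: centre of its underside; z up.
- keeper (a joint): Angle of the keeper bar about the upright hinge post, rad: 0 = shut over the slot and held by the catch; grows (to 1.75) as the bar swings open to the rack's -y side, clockwise from above. About 0.07 before shut its striker meets the sprung ball; pushing past takes about 8 N at the tab, then it snaps against the back stop at 0. It stays where it is left.
- keeper_hinge (a point): Point on the keeper's hinge axis, in the middle of the bar's height (rack x = -105 mm, 87 mm above the deck).
- tab (a point): Centre of the keeper's orange upright push tab, 232 mm from the hinge axis, 100 mm above deck: 34 mm along the bar, 12 mm thick, 40 mm high (80 to 120 mm above deck). The aluminium bar is 12 mm thick and spans 82 to 92 mm above deck. x axis: from the hinge out along the bar; closing moves the tab along +y.
- catch (a point): Where the centre of the orange tab is when the keeper is shut (fixed to the rack at x = 127 mm, y = 0, 100 mm above the deck).
- threadlock: Bystander: red bottle with white nozzle, 27 x 44 x 128 mm, standing upright. Origin: centre of its underside.
- screwdriver_red: Bystander: red screwdriver lying flat, 28 x 192 (y) x 28 mm. Origin: centre of its underside.
Mind the look-alikes: they are no part of the job. What is meant by the check_weight is not turquoise, and is the larger of those in its own colour. There is more than one size of the tape_measure; the one meant has the size given above.

How it is judged:
On the way:
1. the tape measure stands fully down in the slot while the keeper bar is still open (horizontal distance between tape_measure and slot below 0.008 m and z of tape_measure in the frame of slot below 0.004 m and angle between tape_measure's own z axis and vertical below 0.1 rad and value of joint keeper above 0.2 rad), for 0.2 s.
At the end, for the whole second after the job is handed in: The keeper bar is shut in its catch (joint below 0.025 rad, at rest); the tape measure stands in the slot, on its floor (underside within 4 mm of it, within 8 mm of the middle, tilted less than 0.1 rad) and at rest; the brass weight still stands on the floor of its bore (same tolerances) (value of joint keeper below 0.025 rad and velocity of joint keeper below 0.05 rad/s and horizontal distance between tape_measure and slot below 0.008 m and z of tape_measure in the frame of slot below 0.004 m and angle between each of tape_measure, check_weight's own z axis and vertical below 0.1 rad and linear speed of tape_measure below 0.02 m/s and horizontal distance between check_weight and bore below 0.008 m and z of check_weight in the frame of bore below 0.004 m); the robot touches nothing.
It fails at once if the threadlock bottle is knocked over or shoved more than 30 mm (angle between threadlock's own z axis and vertical above 0.5 rad or distance of threadlock from where it was at the start of the episode above 0.03 m).
It fails at once if the red screwdriver is moved more than 30 mm (distance of screwdriver_red from where it was at the start of the episode above 0.03 m).
It also fails if it takes over 58 s, if anything falls off the work surface, if the arm or the gripper's body presses on something with over 40 N, if the wrist force passes 120 N, or if a joint passes its speed limit or range.

## Robot

A 6-joint arm with a two-finger parallel gripper is mounted at the origin on a cart in front of the work surface, level with it; the furniture and walls round the work are solid. World frame = base frame: x ahead of the robot, y to its left, z up, the work surface at z = 0. Lengths are in m, angles in rad, forces in N, time in s.
With the tool pointing down it reaches from about 0.325 to 1 m from the base axis. Payload 5.1 kg.
Tool frame: the origin (TCP) lies midway between the tips of the shut fingers; the grasp point (between the pads) lies 19 mm behind it; z points along the fingers, y is the line along which they close (so a half turn about z gives the same grasp; the last joint's range is limited). The gripper opens to 85 mm and grips with 20 to 120 N. Pads are 22 mm wide; open, the fingers measure 114 mm over their backs; the gripper's body (76 mm by 85 mm) begins 54 mm behind the grasp point. The pads swing forward as they close: fully open they stand 13 mm farther back than shut.
Start: joints at [-1.238, 0.124, 1.65, -0, 1.367, -0.083], TCP at [0.263, -0.595, 0.231] pointing down, gripper open.
Joint ranges: [-2.61, 2.61], [-1.02, 2.33], [0.03, 2.71], [-1.35, 4.49], [0.32, 2.68], [-2.91, 2.91]. Speed limits (rad/s): [2.57, 2.57, 3.14, 3.14, 3.14, 3.14].

## Interface

Orientations are given as a rotation vector (axis times angle).
In Python, from rig import r, optics, ticket, models gives the robot as it stands. The module is installed in compiled form; this text tells all that it offers.
- The arm moves only by the tool apply_moves, never from a script. Its argument "series" is a list of rows, each an object with "turn": the turn, a rotation vector about the world's x, y, z in units of pi/2 rad (1.0 is pi/2 rad), a list of three; "xyz": the shift along the world's x, y, z in units of 200 mm (1.0 is 200 mm), a list of three; "grip": the opening, from 0 (shut) to 1 (fully open). A call has 1 to 8 rows; each row is the pose to reach, as a shift and turn from the pose commanded when the call began; what a row does not reach only later rows make up. A row lasts 1/8 s, in which the tool goes at most 62.5 mm and 10.7 degrees, less where a joint would pass 70% of its speed; a pose out of reach is approached as far as the arm can. A call with a number of a shift or a turn outside -1 to 1 is refused whole. A call with a gripper value outside its range is refused whole. The fingers move at their own pace and stop on an object; "newtons" is the grip in N (left out, the last holds). Time passes only in rows, so rows that repeat a pose let the fingers close. It gives the time, the measured TCP pose, the force, the opening and the grip force at its end, in the units of the state.
- r.get_obs(): the state, without advancing time (a new reading comes with each control period).
- optics.grab_frame(name): name is "scene" or "top"; returns a dict with "image" (384x512x3 uint8, red, green, blue), "intrinsics" (3x3 intrinsics, pixels), "R" (3x3) and "t" (3): a world point X has camera coordinates R X + t. Camera axes: x right, y down, z forward; pixel columns grow to the right and rows downward; lengths in m; the calibration is good to about 2 mm. A picture is of the moment at which its call begins. There is no depth.
- ticket.sign_off(): hands the job in; it is judged then, once.
Trained networks look in the newest picture that a camera, given by its name, has taken for a name from the list of things; names that differ only in an ending like _2 or _b are one class to them, and where a whole thing is asked for, a point or a joint stands for the part that bears it (a point fixed in the world has none). Each returns a list of dicts, best first, with "score" (0 to 1); they miss things now and then, are a little off and sometimes report something else, mostly with a low value. They report only what shows in the picture. A call takes as long as a camera call. They do not tell look-alikes from the thing itself.
- models.boxes_of(camera, thing): "box" ([left, top, right, bottom] in pixels, round what is visible of it).
The state is a dict: "t": time; "joint_positions": joint angles; "dq": joint speeds; "tau": joint torques, N m; "tcp_pos": TCP position; "tcp_rot": TCP orientation; "contact_force": force on the tool from outside, world axes, zero at the start; "wrist_torque": the same for the moment, N m; "opening": finger opening in m; "finger_force": force on a finger pad.
Only numpy, scipy, OpenCV 4.12 (cv2) and the standard library are available. Lean on these libraries where they do the work, as an engineer would, in place of code of your own. Each camera call takes 0.05 s, during which the arm holds its last target. There are 200 camera calls.

## Working session

There is one attempt and no reset: what is moved stays moved. The work goes in short steps, Python scripts to look and compute and a tool call to move; the robot and the scene stay as the last step left them, time stands still between calls to the robot, and variables do not carry over. Pictures are saved under pics/ and viewed, at most 10 in all, crops included, and the job is handed in when it is done.

Besides the shell and the picture viewer there is one more tool, called in YAML: its name, and indented under it one key for each argument. apply_moves: Moves the arm, as the interface text tells. Its arguments: {"type":"object","properties":{"series":{"type":"array"},"newtons":{"type":"number"}},"required":["series"]}

```bash
mkdir -p pics; python3 - <<'E'
from rig import r, optics, ticket, models
import cv2,pickle
d={}
for c in ("scene","top"):
    f=optics.grab_frame(c); d[c]=f
    cv2.imwrite(f"pics/{c}0.png",cv2.resize(f["image"][:,:,::-1],(800,600),interpolation=cv2.INTER_CUBIC))
    for n in ("rack","tape_measure","check_weight","keeper","tab","threadlock","screwdriver_red"):
        print(c,n,[( [round(float(v)) for v in b["box"]],round(b["score"],2)) for b in models.boxes_of(c,n)[:4]])
    print(f["intrinsics"].tolist(),f["R"].round(4).tolist(),f["t"].round(4).tolist())
pickle.dump(d,open("f0.pkl","wb"))
o=r.get_obs(); print(o)
E
```

```text
scene rack [([240, 112, 367, 228], 0.6), ([322, 111, 364, 195], 0.37)]
scene tape_measure [([170, 257, 223, 305], 0.83), ([237, 270, 270, 311], 0.73)]
scene check_weight [([227, 224, 246, 245], 0.86), ([312, 155, 326, 172], 0.61), ([301, 180, 319, 203], 0.59)]
scene keeper [([327, 112, 364, 191], 0.75), ([240, 111, 365, 231], 0.22)]
scene tab [([326, 112, 365, 192], 0.65)]
scene threadlock [([198, 180, 212, 222], 0.56)]
scene screwdriver_red [([122, 222, 190, 279], 0.79), ([240, 110, 362, 230], 0.27)]
[[405.60469367728956, 0.0, 258.36706713134447], [0.0, 405.60469367728956, 190.23488211672588], [0.0, 0.0, 1.0]] [[-0.797, -0.604, 0.0054], [-0.46, 0.6011, -0.6536], [0.3915, -0.5234, -0.7568]] [0.5316, 0.2055, 0.821]
top rack [([288, 160, 418, 265], 0.55)]
top tape_measure [([166, 186, 190, 221], 0.94), ([183, 239, 217, 255], 0.74)]
top check_weight [([298, 224, 315, 238], 0.73), ([341, 212, 356, 226], 0.59)]
top keeper [([302, 230, 418, 257], 0.74)]
top tab [([306, 227, 419, 258], 0.65)]
top threadlock [([233, 157, 248, 180], 0.78)]
top screwdriver_red [([153, 152, 191, 165], 0.81)]
[[
[... 224 characters left out ...]
.8, 'joint_positions': array([-1.23756668e+00,  1.23781872e-01,  1.65027781e+00, -1.98851267e-05,
        1.36749066e+00, -8.25923305e-02]), 'dq': array([ 4.92318620e-04, -3.06173856e-06, -1.09014895e-03,  1.20813144e-03,
        6.81969596e-04, -1.33306013e-03]), 'tau': array([-2.20196962e-03, -4.23545980e+01, -3.65735650e+01, -7.51127118e-05,
        4.25289336e-04,  3.10087955e-05]), 'tcp_pos': array([ 0.26253533, -0.59462186,  0.23134709]), 'tcp_rot': array([ 3.07389136e+00,  6.48473019e-01, -2.20454515e-05]), 'contact_force': array([-0.55651483, -1.0875179 ,  0.01559885]), 'wrist_torque': array([-0.08330795,  0.01235785,  0.00177441]), 'finger_force': 0.0, 'opening': 0.0849320684209758}
```

View pics/top0.png

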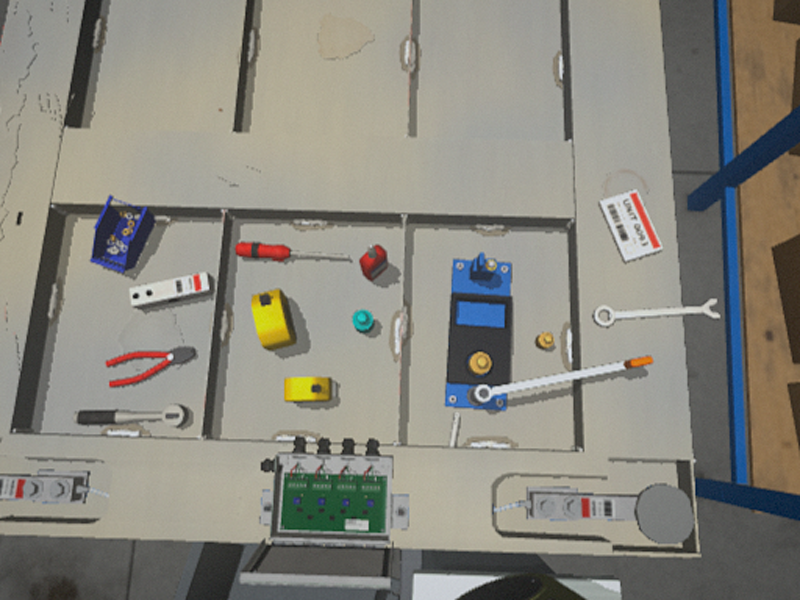

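View pics/scene0.png

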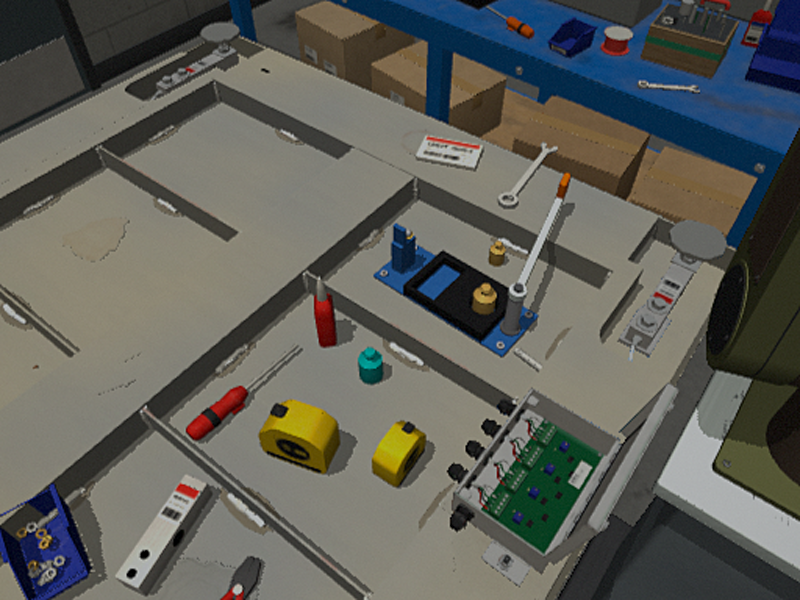

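Both views are consistent: the rack runs from its hinge (top image, about (482,393) in the 800x600 view) up to the catch post (485,265). Its bar is open to the right, with the tab at (640,362). There are two yellow tapes, at (272,320) and (308,389), and I still need to check their sizes.

```bash
cat > h.py <<'E'
import numpy as np,cv2,pickle
def proj(f,X):
    c=np.atleast_2d(X)@f["R"].T+f["t"]; p=c@f["intrinsics"].T; return p[:,:2]/p[:,2:]
def back(f,uv,z):
    d=f["R"].T@np.linalg.solve(f["intrinsics"],[uv[0],uv[1],1]); o=-f["R"].T@f["t"]
    return o+d*(z-o[2])/d[2]
E
python3 - <<'E'
from h import *
d=pickle.load(open("f0.pkl","rb"))
t,s=d["top"],d["scene"]
for c,uv in (("top",(178,204)),("top",(197,249))): print(back(d[c],uv,.05).round(3))
def crop(f,x,y,w,h,k):
    return cv2.resize(f["image"][y:y+h,x:x+w,::-1],None,fx=k,fy=k,interpolation=cv2.INTER_CUBIC)
a=crop(t,280,158,62,106,5.6); b=crop(s,235,135,114,96,3.9)
H=max(a.shape[0],b.shape[0]); 
pad=lambda i:cv2.copyMakeBorder(i,0,H-i.shape[0],0,0,cv2.BORDER_CONSTANT)
im=np.hstack([pad(a),pad(b)]); print(a.shape,b.shape,im.shape); cv2.imwrite("pics/rack.png",im)
# tape masks
for c,boxes in (("top",[(160,180,196,226),(178,234,222,260)]),("scene",[(165,250,228,310),(232,265,275,316)])):
    f=d[c]; hsv=cv2.cvtColor(f["image"],cv2.COLOR_RGB2HSV)
    for b in boxes:
        m=np.zeros(hsv.shape[:2],np.uint8); m[b[1]:b[3],b[0]:b[2]]=cv2.inRange(hsv,(18,120,60),(35,255,255))[b[1]:b[3],b[0]:b[2]]
        ys,xs=np.nonzero(m); print(c,xs.min(),ys.min(),xs.max(),ys.max(),cv2.minAreaRect(np.c_[xs,ys].astype(np.float32)))
E
```

```text
[0.531 0.385 0.05 ]
[0.421 0.33  0.05 ]
(594, 347, 3) (374, 445, 3) (594, 792, 3)
top 161 185 188 223 ((173.67623901367188, 204.3177032470703), (36.483970642089844, 22.4038028717041), 76.50426483154297)
top 182 241 210 256 ((196.0, 248.5), (15.0, 28.0), 90.0)
scene 165 256 217 302 ((192.26675415039062, 276.74261474609375), (49.91402816772461, 37.84974670410156), 21.250505447387695)
scene 238 269 272 311 ((253.62271118164062, 288.72003173828125), (24.599040985107422, 38.94534683227539), 34.2868766784668)
```

View pics/rack.png

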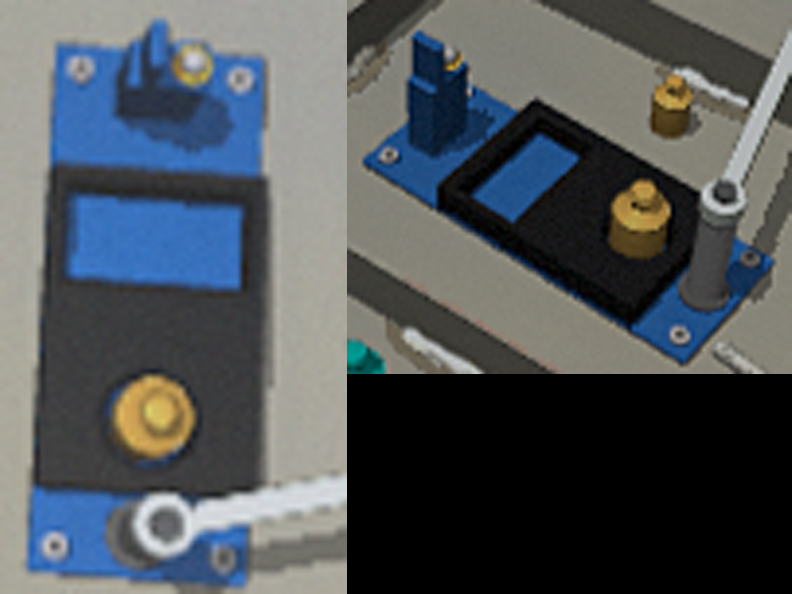

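```bash
cat > fit.py <<'E'
from h import *
from scipy.optimize import least_squares,minimize
def rackT(p,X): 
    c,s=np.cos(p[2]),np.sin(p[2]); X=np.atleast_2d(X).astype(float)
    return X@np.array([[c,s,0],[-s,c,0],[0,0,1]])+[p[0],p[1],p[3] if len(p)>3 else 0]
def tapepts(r):
    # profile in y-z: rounded top
    P=[(-.0385,0),(.0385,0)]
    for sy in(-1,1):
        for a in np.linspace(0,np.pi/2,8): P.append((sy*(.0385-r+r*np.cos(a)),.067-r+r*np.sin(a)))
    return np.array([(x,y,z) for x in(-.0185,.0185) for y,z in P])
def hullmask(f,X,k=4):
    m=np.zeros((384*k,512*k),np.uint8); h=cv2.convexHull(((proj(f,X)+.5)*k).astype(np.float32))
    cv2.fillConvexPoly(m,h.round().astype(np.int32),1); return m
E
python3 - <<'E'
from fit import *
d=pickle.load(open("f0.pkl","rb")); t,s=d["top"],d["scene"]
cv=lambda x,y,x0,y0,k:((x+.5)/k+x0-.5,(y+.5)/k+y0-.5)
T=[((125,50,6),(56,43)),((125,-50,6),(266,58)),((-125,50,6),(28,572)),((-125,-50,6),(246,586))]
S=[((125,50,6),(17,163)),((-125,50,6),(337,362)),((-125,-50,6),(426,262))]
XT=np.array([a for a,_ in T])/1e3; UT=np.array([cv(*b,280,158,5.6) for _,b in T])
XS=np.array([a for a,_ in S])/1e3; US=np.array([cv(*b,235,135,3.9) for _,b in S])
res=lambda p:np.r_[(proj(t,rackT(p,XT))-UT).ravel(),(proj(s,rackT(p,XS))-US).ravel()]
q=least_squares(res,[.5,-.1,0,0]); print("rack+z",q.x.round(4),q.fun.round(1))
q3=least_squares(res,[.5,-.1,0]); p=q3.x; print("rack",p.round(4),q3.fun.round(1))
# check hinge, weight knob, slot mouth in top crop coords
inv=lambda uv:((uv-[280,158]+.5)*5.6-.5).round(0).tolist()
print("hinge@95",inv(proj(t,rackT(p,[-.105,0,.095]))),"knob",inv(proj(t,rackT(p,[-.055,0,.064]))))
print("mouth26",inv(proj(t,rackT(p,[(.03+a*.0245,b*.0445,.026) for a,b in((1,1),(1,-1),(-1,1),(-1,-1))]))))
print("floor6",inv(proj(t,rackT(p,[(.03+a*.0215,b*.0415,.006) for a,b in((1,1),(1,-1),(-1,1),(-1,-1))]))))
print("slot",rackT(p,[.03,0,.006]))
tab=back(t,(640*.64-.5,362*.64),.12); hin=rackT(p,[-.105,0,.12])[0]; v=tab-hin; print("tab",tab,np.hypot(*v[:2]),"keeper",p[2]-np.arctan2(v[1],v[0]))
np.save("rack.npy",p)
K=2
for nm,bt,bs,x0,y0,w0 in(("big",(160,180,194,226),(165,250,224,307),.531,.385,0.3),("small",(178,236,222,260),(234,265,274,316),.421,.33,1.57)):
    M=[]
    for f,b in((t,bt),(s,bs)):
        hsv=cv2.cvtColor(f["image"],cv2.COLOR_RGB2HSV); m=np.zeros((384,512),np.uint8)
        m[b[1]:b[3],b[0]:b[2]]=cv2.inRange(hsv,(15,110,40),(38,255,255))[b[1]:b[3],b[0]:b[2]]
        n,l,st,_=cv2.connectedComponentsWithStats(m); i=1+st[1:,4].argmax(); ys,xs=np.nonzero(l==i)
        c=np.concatenate([np.c_[xs+a,ys+e] for a in(0,1) for e in(0,1)]).astype(np.float32)*K
        mm=np.zeros((384*K,512*K),np.uint8); cv2.fillConvexPoly(mm,cv2.convexHull(c).astype(np.int32),1); M.append(mm)
    def cost(q):
        X=tapepts(min(max(q[4],.001),.038))*q[3]; X=rackT(q[:3],X)
        return sum(1-(a&b).sum()/(a|b).sum() for a,b in((hullmask(f,X,K),m) for f,m in zip((t,s),M)))
    best=min((minimize(cost,[x0,y0,w,sc,.02],method="Nelder-Mead",options=dict(initial_simplex=np.array([x0,y0,w,sc,.02])+np.vstack([np.zeros(5),np.diag([.01,.01,.2,.1,.01])]),maxiter=250)) for w in(w0,w0+.6,w0-.6) for sc in(.8,1.)),key=lambda q:q.fun)
    print(nm,best.x.round(4),best.fun)
E
```

```text
rack+z [ 0.5266  0.0583 -0.0415 -0.0024] [ 0.3  0.1  0.   0.   0.  -0.   0.5  0.4 -1.1 -0.3 -0.2  0.6  0.4 -0.1]
rack [ 0.5261  0.0591 -0.0423] [ 0.1  0.1 -0.1 -0.  -0.3  0.1  0.3  0.5 -1.2 -0.7 -0.1  0.4  0.6 -0.4]
hinge@95 [[166.0, 525.0]] knob [[161.0, 412.0]]
mouth26 [[64.0, 178.0], [257.0, 192.0], [58.0, 282.0], [253.0, 296.0]]
floor6 [[66.0, 194.0], [242.0, 207.0], [61.0, 284.0], [239.0, 297.0]]
slot [[0.55606566 0.05779132 0.006     ]]
tab [ 0.4706992  -0.15854993  0.12      ] 0.22750964435615534 keeper 1.3090637297439842
big [ 0.5327  0.3951 -1.2634  1.1607  0.0253] 0.15687690449424407
small [0.4229 0.3341 0.0581 0.9215 0.0247] 0.14339136786365658
```

The size fit is ambiguous (1.16 against 0.92), so I'll overlay the nominal-size box on both tapes.

```bash
python3 - <<'E'
from fit import *
d=pickle.load(open("f0.pkl","rb"))
k=6; tiles=[]
B=np.array([(x,y,z) for z in(0,.067) for x,y in((-.0185,-.0385),(.0185,-.0385),(.0185,.0385),(-.0185,.0385))])
E=[(i,(i+1)%4) for i in range(4)]+[(4+i,4+(i+1)%4) for i in range(4)]+[(i,i+4) for i in range(4)]
for c,boxes in(("top",[(155,178),(170,218)]),("scene",[(163,248),(222,258)])):
    f=d[c]; row=[]
    for (x,y),q in zip(boxes,([.5327,.3951,-1.2634+0],[.4229,.3341,.0581])):
        im=cv2.resize(f["image"][y:y+50,x:x+66,::-1],None,fx=k,fy=k,interpolation=cv2.INTER_CUBIC)
        if 1:
            P=((proj(f,rackT(q,B))+.5-[x,y])*k).round().astype(int)
            for a,b in E: cv2.line(im,tuple(map(int,P[a])),tuple(map(int,P[b])),(255,0,255),1)
        row.append(im)
    tiles.append(np.hstack(row))
cv2.imwrite("pics/tapes.png",np.vstack(tiles))
print(-d["top"]["R"].T@d["top"]["t"])
E
```

```text
[0.37015981 0.18055508 0.94495709]
```

View pics/tapes.png

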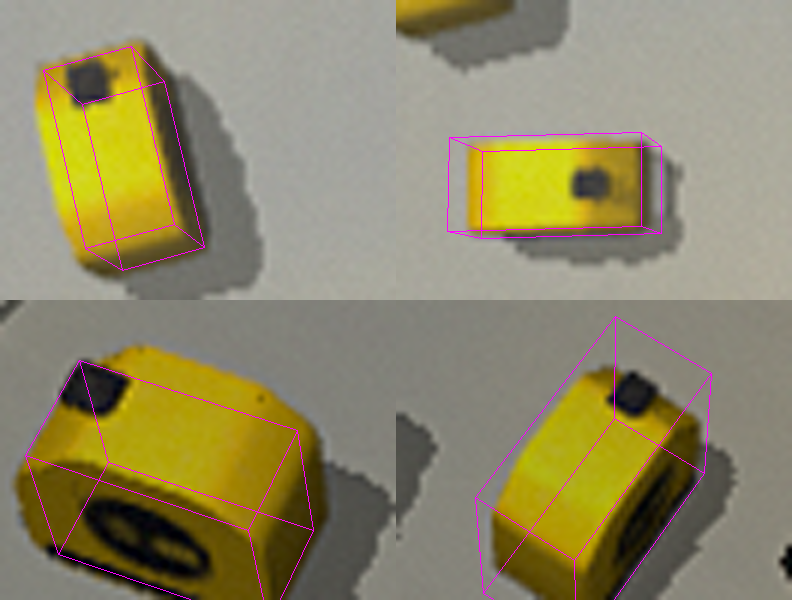

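In both views the small tape nearly fills the nominal box, while the big one clearly overfills it. So the small tape, near (0.423, 0.334), is the target, and the finger opening will confirm this. I'll start travelling there and refine the fit meanwhile.

apply_moves:
  series:
    - {"xyz":[0.15,0.25,0.1],"turn":[0,0,0.1],"grip":1}
    - {"xyz":[0.3,0.5,0.1],"turn":[0,0,0.2],"grip":1}
    - {"xyz":[0.45,0.75,0.1],"turn":[0,0,0.3],"grip":1}
    - {"xyz":[0.6,1,0.1],"turn":[0,0,0.38],"grip":1}

```text
t: 1.3
tcp_pos: [0.3832, -0.393, 0.2516]
tcp_rot: [2.744, 1.529, 0.0]
contact_force: [0.9, -0.4, 0.2]
opening: 0.0857
finger_force: 0.0
```

apply_moves:
  series:
    - {"xyz":[0.1,0.25,0],"turn":[0,0,0.1],"grip":1}
    - {"xyz":[0.2,0.5,0],"turn":[0,0,0.2],"grip":1}
    - {"xyz":[0.3,0.75,0],"turn":[0,0,0.3],"grip":1}
    - {"xyz":[0.3,1,0],"turn":[0,0,0.38],"grip":1}

```text
t: 1.8
tcp_pos: [0.4432, -0.1929, 0.2516]
tcp_rot: [2.172, 2.269, 0.001]
contact_force: [0.2, -0.2, -0.8]
opening: 0.0857
finger_force: 0.0
```

apply_moves:
  series:
    - {"xyz":[0,0.25,0],"turn":[0,0,0],"grip":1}
    - {"xyz":[0,0.5,0],"turn":[0,0,0],"grip":1}
    - {"xyz":[0,0.75,0],"turn":[0,0,0],"grip":1}
    - {"xyz":[0,1,0],"turn":[0,0,0],"grip":1}

```text
t: 2.3
tcp_pos: [0.4423, 0.0069, 0.2517]
tcp_rot: [2.178, 2.263, 0.001]
contact_force: [0.8, -0.0, 0.2]
opening: 0.0855
finger_force: 0.0
```

apply_moves:
  series:
    - {"xyz":[0,0.25,0],"turn":[0,0,0],"grip":0.75}
    - {"xyz":[0,0.5,0],"turn":[0,0,0],"grip":0.75}
    - {"xyz":[0,0.75,0],"turn":[0,0,0],"grip":0.75}
    - {"xyz":[0,1,0],"turn":[0,0,0],"grip":0.75}

```text
t: 2.8
tcp_pos: [0.4423, 0.2071, 0.2517]
tcp_rot: [2.177, 2.264, 0.001]
contact_force: [-0.1, -0.8, -0.0]
opening: 0.0644
finger_force: 0.0
```

```bash
python3 - <<'E'
from fit import *
d=pickle.load(open("f0.pkl","rb")); t,s=d["top"],d["scene"]; K=3; M=[]
for f,b in((t,(178,236,222,260)),(s,(234,265,274,316))):
    hsv=cv2.cvtColor(f["image"],cv2.COLOR_RGB2HSV); m=np.zeros((384,512),np.uint8)
    m[b[1]:b[3],b[0]:b[2]]=cv2.inRange(hsv,(15,90,25),(40,255,255))[b[1]:b[3],b[0]:b[2]]
    n,l,st,_=cv2.connectedComponentsWithStats(m); i=1+st[1:,4].argmax(); ys,xs=np.nonzero(l==i)
    c=np.concatenate([np.c_[xs+a,ys+e] for a in(0,1) for e in(0,1)]).astype(np.float32)*K
    mm=np.zeros((384*K,512*K),np.uint8); cv2.fillConvexPoly(mm,cv2.convexHull(c).astype(np.int32),1); M.append(mm)
def pts(q,sc):
    y,z,a,b,e=.0385,.067,*np.clip(q[3:6],0,.035)
    P=[(-y,e),(-y+e,0),(y-e,0),(y,e),(y,z-b),(y-a,z),(-y+a,z),(-y,z-b)]
    return rackT(q[:3],sc*np.array([(x,*p) for x in(-.0185,.0185) for p in P]))
for sc in(.8,.9,1.,1.1):
    def cost(q): return sum(1-(a&b).sum()/(a|b).sum() for a,b in((hullmask(f,pts(q,sc),K),m) for f,m in zip((t,s),M)))
    q0=np.array([.423,.334,.03,.015,.02,.005])
    o=minimize(cost,q0,method="Nelder-Mead",options=dict(initial_simplex=q0+np.vstack([np.zeros(6),np.diag([.008,.008,.1,.01,.01,.01])]),maxiter=300))
    print(sc,o.x.round(4),round(o.fun,3))
E
```

```text
0.8 [ 0.4233  0.3346  0.0587  0.03   -0.0122  0.0036] 0.37
0.9 [0.4227 0.3343 0.0369 0.0127 0.0164 0.0133] 0.117
1.0 [0.4222 0.334  0.057  0.0153 0.035  0.0226] 0.14
1.1 [0.4216 0.3358 0.0985 0.0356 0.0486 0.0314] 0.316
```

apply_moves:
  series:
    - {"xyz":[-0.05,0.3,0],"turn":[0,0,0],"grip":0.75}
    - {"xyz":[-0.1,0.635,-0.1],"turn":[0,0,0],"grip":0.75}
    - {"xyz":[-0.1,0.635,-0.35],"turn":[0,0,0],"grip":0.75}
    - {"xyz":[-0.1,0.635,-0.6],"turn":[0,0,0],"grip":0.75}
    - {"xyz":[-0.1,0.635,-0.75],"turn":[0,0,0],"grip":0.75}
    - {"xyz":[-0.1,0.635,-0.75],"turn":[0,0,0],"grip":0.75}

```text
t: 3.55
tcp_pos: [0.4205, 0.3312, 0.0983]
tcp_rot: [-2.177, -2.263, 0.01]
contact_force: [0.1, 0.0, 0.9]
opening: 0.0645
finger_force: 0.0
```

```bash
python3 - <<'E'
from h import *
from rig import optics,r
ims=[]
for c,(x,y) in (("top",(160,200)),("scene",(215,240))):
    f=optics.grab_frame(c); ims.append(cv2.resize(f["image"][y:y+80,x:x+80,::-1],None,fx=4.9,fy=4.9,interpolation=cv2.INTER_CUBIC))
cv2.imwrite("pics/pre.png",np.hstack(ims)); print(r.get_obs()["tcp_pos"])
E
```

```text
[0.42317033 0.33272902 0.10248122]
```

View pics/pre.png

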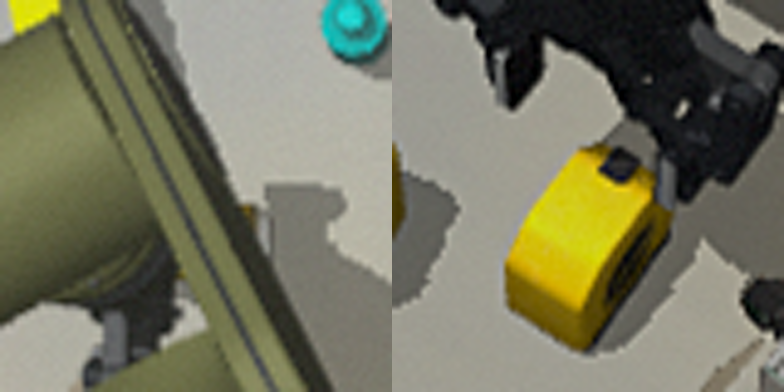

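The scene view shows both fingers straddling the tape at (590,250), with the tape below and between the tips. I'll go down and grip.

apply_moves:
  newtons: 40
  series:
    - {"xyz":[0,0,-0.15],"turn":[0,0,0],"grip":0.75}
    - {"xyz":[0,0,-0.28],"turn":[0,0,0],"grip":0.75}
    - {"xyz":[0,0,-0.34],"turn":[0,0,0],"grip":0.75}
    - {"xyz":[0,0,-0.34],"turn":[0,0,0],"grip":0.75}
    - {"xyz":[0,0,-0.34],"turn":[0,0,0],"grip":0.3}
    - {"xyz":[0,0,-0.34],"turn":[0,0,0],"grip":0.3}
    - {"xyz":[0,0,-0.34],"turn":[0,0,0],"grip":0.3}
    - {"xyz":[0,0,-0.34],"turn":[0,0,0],"grip":0.3}

```text
t: 4.65
tcp_pos: [0.4236, 0.3331, 0.0351]
tcp_rot: [2.177, 2.264, 0.004]
contact_force: [-0.9, 0.1, 6.2]
opening: 0.0353
finger_force: 40.4
```

apply_moves:
  newtons: 20
  series:
    - {"xyz":[0,0,0],"turn":[0,0,0],"grip":0.3}
    - {"xyz":[0,0,0],"turn":[0,0,0],"grip":0.3}

```text
t: 4.9
tcp_pos: [0.4236, 0.3331, 0.0351]
tcp_rot: [2.177, 2.264, 0.004]
contact_force: [-1.2, -0.3, 5.7]
opening: 0.0351
finger_force: 40.4
```

apply_moves:
  newtons: 40
  series:
    - {"xyz":[0,0,0],"turn":[0,0,0],"grip":0.3}
    - {"xyz":[0,0,0.08],"turn":[0,0,0],"grip":0.3}
    - {"xyz":[0,0,0.25],"turn":[0,0,0],"grip":0.3}
    - {"xyz":[0,0,0.5],"turn":[0,0,0],"grip":0.3}
    - {"xyz":[0,0,0.7],"turn":[0,0,0],"grip":0.3}
    - {"xyz":[0,0,0.8],"turn":[0,0,0],"grip":0.3}
    - {"xyz":[0,0,0.8],"turn":[0,0,0],"grip":0.3}

```text
t: 5.78
tcp_pos: [0.423, 0.3327, 0.1946]
tcp_rot: [2.177, 2.264, 0.004]
contact_force: [-1.1, -0.1, -2.2]
opening: 0.0351
finger_force: 40.6
```

apply_moves:
  series:
    - {"xyz":[0.1,-0.2,0],"turn":[0,0,0],"grip":0.3}
    - {"xyz":[0.2,-0.4,0],"turn":[0,0,-0.02],"grip":0.3}
    - {"xyz":[0.3,-0.6,0],"turn":[0,0,-0.03],"grip":0.3}
    - {"xyz":[0.4,-0.8,0],"turn":[0,0,-0.052],"grip":0.3}
    - {"xyz":[0.45,-0.95,0],"turn":[0,0,-0.052],"grip":0.3}

```text
t: 6.4
tcp_pos: [0.5117, 0.1404, 0.1901]
tcp_rot: [-2.268, -2.17, 0.007]
contact_force: [-0.3, 0.4, -1.6]
opening: 0.0354
finger_force: 40.6
```

apply_moves:
  series:
    - {"xyz":[0.1,-0.2,0],"turn":[0,0,0],"grip":0.3}
    - {"xyz":[0.18,-0.36,-0.1],"turn":[0,0,0],"grip":0.3}
    - {"xyz":[0.215,-0.43,-0.3],"turn":[0,0,0],"grip":0.3}
    - {"xyz":[0.215,-0.43,-0.5],"turn":[0,0,0],"grip":0.3}
    - {"xyz":[0.215,-0.43,-0.55],"turn":[0,0,0],"grip":0.3}
    - {"xyz":[0.215,-0.43,-0.55],"turn":[0,0,0],"grip":0.3}

```text
t: 7.15
tcp_pos: [0.5543, 0.0565, 0.0817]
tcp_rot: [-2.267, -2.172, 0.004]
contact_force: [-0.1, -0.8, -2.5]
opening: 0.0354
finger_force: 40.6
```

```bash
python3 - <<'E'
from fit import *
from rig import optics,r
o=r.get_obs(); ims=[]; p=np.load("rack.npy"); tc=o["tcp_pos"]; R,_=cv2.Rodrigues(o["tcp_rot"]); print(tc, np.arctan2(R[1,1],R[0,1])%np.pi, R[:,2])
q=[tc[0],tc[1],p[2]]; z=tc[2]-.0351
B=rackT(q,[(a*.0185,b*.0385,z+c) for c in(0,.067) for a,b in((-1,-1),(1,-1),(1,1),(-1,1))])
S=rackT(p,[(.03+a*.0245,b*.0445,.026) for a,b in((-1,-1),(1,-1),(1,1),(-1,1))])
for c,(x,y) in (("top",(280,150)),("scene",(230,100))):
    f=optics.grab_frame(c); n=100 ; im=cv2.resize(f["image"][y:y+n,x:x+n,::-1],None,fx=4,fy=4,interpolation=cv2.INTER_CUBIC)
    for Q,col in((B[:4],(255,0,255)),(B[4:],(255,0,255)),(S,(0,255,0))):
        cv2.polylines(im,[((proj(f,Q)+.5-[x,y])*4).round().astype(np.int32)],True,col,1)
    ims.append(im)
cv2.imwrite("pics/pre2.png",np.hstack(ims))
E
```

```text
[0.55430054 0.05650602 0.0817425 ] 3.098993663080014 [-3.42264879e-03 -3.55666591e-05 -9.99994142e-01]
```

View pics/pre2.png

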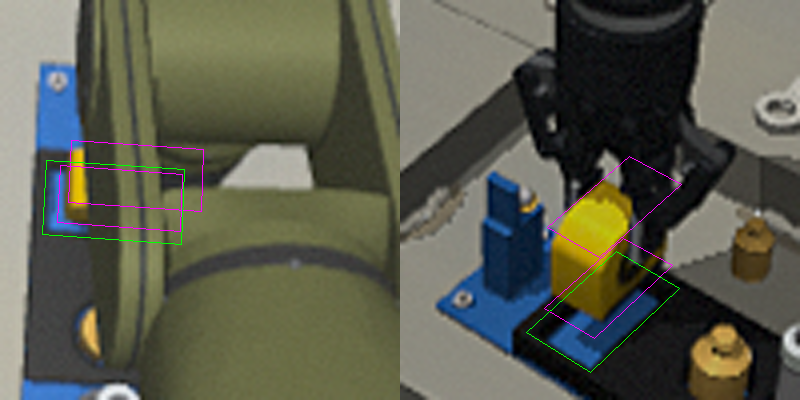

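The yaw matches the rack. In the scene view the tape hangs directly over the slot, with the green slot outline at (600,310). I'll lower it gently.

apply_moves:
  series:
    - {"xyz":[0.008,0,-0.05],"turn":[0,0,0],"grip":0.3}
    - {"xyz":[0.008,0,-0.09],"turn":[0,0,0],"grip":0.3}
    - {"xyz":[0.008,0,-0.11],"turn":[0,0,0],"grip":0.3}
    - {"xyz":[0.008,0,-0.13],"turn":[0,0,0],"grip":0.3}
    - {"xyz":[0.008,0,-0.13],"turn":[0,0,0],"grip":0.3}

```text
t: 7.88
tcp_pos: [0.558, 0.0574, 0.0596]
tcp_rot: [-2.269, -2.172, -0.003]
contact_force: [-2.3, 4.5, 8.4]
opening: 0.0356
finger_force: 40.7
```

The tape is touching the chamfer and being pushed toward +y and -x, so I'll shift that way.

apply_moves:
  series:
    - {"xyz":[-0.006,0.012,0.01],"turn":[0,0,0],"grip":0.3}
    - {"xyz":[-0.006,0.012,-0.005],"turn":[0,0,0],"grip":0.3}
    - {"xyz":[-0.006,0.012,-0.02],"turn":[0,0,0],"grip":0.3}
    - {"xyz":[-0.006,0.012,-0.02],"turn":[0,0,0],"grip":0.3}

```text
t: 8.38
tcp_pos: [0.5555, 0.059, 0.0524]
tcp_rot: [-2.268, -2.172, 0.0]
contact_force: [0.2, 3.4, -3.3]
opening: 0.0355
finger_force: 40.2
```

apply_moves:
  series:
    - {"xyz":[0,0.006,-0.02],"turn":[0,0,0],"grip":0.3}
    - {"xyz":[0,0.006,-0.04],"turn":[0,0,0],"grip":0.3}
    - {"xyz":[0,0.006,-0.055],"turn":[0,0,0],"grip":0.3}
    - {"xyz":[0,0.006,-0.06],"turn":[0,0,0],"grip":0.3}
    - {"xyz":[0,0.006,-0.06],"turn":[0,0,0],"grip":0.3}

```text
t: 9.0
tcp_pos: [0.5561, 0.0599, 0.0415]
tcp_rot: [2.268, 2.173, 0.0]
contact_force: [-0.6, -0.9, -0.7]
opening: 0.0355
finger_force: 40.6
```

apply_moves:
  series:
    - {"xyz":[0,0,-0.005],"turn":[0,0,0],"grip":0.3}
    - {"xyz":[0,0,-0.008],"turn":[0,0,0],"grip":0.3}
    - {"xyz":[0,0,-0.008],"turn":[0,0,0],"grip":0.3}

```text
t: 9.38
tcp_pos: [0.5562, 0.0598, 0.0414]
tcp_rot: [2.268, 2.174, -0.001]
contact_force: [-5.8, -0.8, 9.7]
opening: 0.0351
finger_force: 41.6
```

Now it's firmly on the floor. Release and retreat upward.

apply_moves:
  series:
    - {"xyz":[0,0,0],"turn":[0,0,0],"grip":0.6}
    - {"xyz":[0,0,0],"turn":[0,0,0],"grip":0.6}
    - {"xyz":[0,0,0],"turn":[0,0,0],"grip":0.6}
    - {"xyz":[0,0,0],"turn":[0,0,0],"grip":0.6}

```text
t: 9.88
tcp_pos: [0.5559, 0.06, 0.0396]
tcp_rot: [-2.268, -2.173, 0.0]
contact_force: [0.8, 0.2, 0.3]
opening: 0.0512
finger_force: 0.0
```

apply_moves:
  series:
    - {"xyz":[0,0,0.1],"turn":[0,0,0],"grip":0.6}
    - {"xyz":[0,0,0.3],"turn":[0,0,0],"grip":0.6}
    - {"xyz":[0,0,0.55],"turn":[0,0,0],"grip":0.6}
    - {"xyz":[0,0,0.8],"turn":[0,0,0],"grip":0.6}
    - {"xyz":[0,0,1],"turn":[0,0,0],"grip":0.6}

```text
t: 10.5
tcp_pos: [0.5565, 0.06, 0.2442]
tcp_rot: [2.266, 2.171, 0.005]
contact_force: [0.5, -0.3, 0.5]
opening: 0.0514
finger_force: 0.0
```

apply_moves:
  series:
    - {"xyz":[-0.1,-0.25,0],"turn":[0,0,0],"grip":0}
    - {"xyz":[-0.2,-0.5,0],"turn":[0,0,0],"grip":0}
    - {"xyz":[-0.3,-0.75,0],"turn":[0,0,0],"grip":0}
    - {"xyz":[-0.4,-1,0],"turn":[0,0,0],"grip":0}

```text
t: 11.0
tcp_pos: [0.4753, -0.1414, 0.2416]
tcp_rot: [2.266, 2.172, 0.002]
contact_force: [-0.0, 0.1, 0.4]
opening: 0.0002
finger_force: 0.0
```

apply_moves:
  series:
    - {"xyz":[0,-0.25,0],"turn":[0,0,0],"grip":0}
    - {"xyz":[0,-0.5,0],"turn":[0,0,0],"grip":0}
    - {"xyz":[0,-0.6,0],"turn":[0,0,0],"grip":0}
    - {"xyz":[0,-0.6,0],"turn":[0,0,0],"grip":0}

```text
t: 11.5
tcp_pos: [0.4759, -0.2607, 0.2405]
tcp_rot: [2.27, 2.171, 0.001]
contact_force: [0.2, -0.4, -0.4]
opening: 0.0
finger_force: 0.0
```

```bash
python3 - <<'E'
from fit import *
from rig import optics,r
o=r.get_obs(); ims=[]; p=np.load("rack.npy"); print(o["tcp_pos"],o["opening"])
B=rackT(p,[(.03+a*.0185,b*.0385,.006+c) for c in(0,.067) for a,b in((-1,-1),(1,-1),(1,1),(-1,1))])
for c,(x,y,w,h) in (("top",(285,155,140,110)),("scene",(240,100,140,130))):
    f=optics.grab_frame(c); k=2.85; im=cv2.resize(f["image"][y:y+130,x:x+w,::-1],None,fx=k,fy=k,interpolation=cv2.INTER_CUBIC)
    cv2.polylines(im,[((proj(f,B[4:])+.5-[x,y])*k).round().astype(np.int32)],True,(255,0,255),1)
    hsv=cv2.cvtColor(f["image"],cv2.COLOR_RGB2HSV); m=cv2.inRange(hsv,(4,180,150),(13,255,255)); m[:y]=0;m[y+h:]=0;m[:,:x]=0;m[:,x+w:]=0
    n,l,st,ce=cv2.connectedComponentsWithStats(m); i=1+st[1:,4].argmax(); X=back(f,ce[i],.11); hn=rackT(p,[-.105,0,0])[0]; v=X-hn
    print(c,ce[i],st[i],X,np.hypot(*v[:2]),p[2]-np.arctan2(v[1],v[0])); ims.append(im)
cv2.imwrite("pics/placed.png",np.hstack(ims))
hn=rackT(p,[-.105,0,0])[0]; print("hinge",hn)
E
```

```text
[ 0.4759018  -0.26065444  0.24052406] 4.2480813324753154e-05
top [409.5 233. ] [408 233   4   1   4] [ 0.46892029 -0.16339814  0.11      ] 0.231871312893834 1.3211024799656599
scene [360.  113.5] [359 111   3   6   6] [ 0.48042986 -0.17485611  0.11      ] 0.24561470651738176 1.28484152367046
hinge [0.4211867  0.06350671 0.        ]
```

View pics/placed.png

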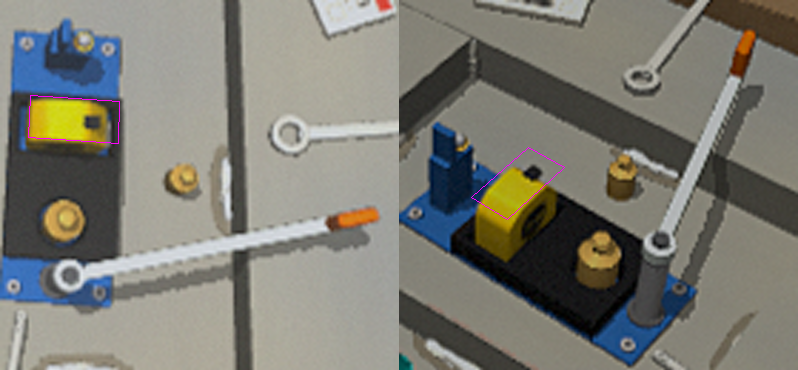

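The tape sits fully in the slot: yellow at (65,122) in the top crop, lined up with the predicted outline. The keeper is still at about 1.31 rad with its orange tab at (355,217), and the weight is standing. I'll go to the open side of the tab with the fingers shut.

apply_moves:
  series:
    - {"xyz":[-0.1,0.2,0],"turn":[0,0,0.08],"grip":0}
    - {"xyz":[-0.21,0.425,0],"turn":[0,0,0.166],"grip":0}
    - {"xyz":[-0.21,0.425,0],"turn":[0,0,0.166],"grip":0}
    - {"xyz":[-0.21,0.425,-0.25],"turn":[0,0,0.166],"grip":0}
    - {"xyz":[-0.21,0.425,-0.5],"turn":[0,0,0.166],"grip":0}
    - {"xyz":[-0.21,0.425,-0.75],"turn":[0,0,0.166],"grip":0}
    - {"xyz":[-0.21,0.425,-0.75],"turn":[0,0,0.166],"grip":0}

```text
t: 12.48
tcp_pos: [0.4311, -0.1728, 0.0857]
tcp_rot: [-1.96, -2.443, 0.003]
contact_force: [-0.5, 0.8, 1.0]
opening: -0.0003
finger_force: 0.0
```

```bash
cat > push.py <<'E'
import sys
from fit import *
from rig import r
p=np.load("rack.npy"); h=rackT(p,[-.105,0,0])[0][:2]; o=r.get_obs(); t=o["tcp_pos"]; R,_=cv2.Rodrigues(o["tcp_rot"])
y0=np.arctan2(R[1,1],R[0,1]); y0=(y0+np.pi/2)%np.pi-np.pi/2
if y0<-.5: y0+=np.pi
d=float(sys.argv[1]); print(t.round(4),y0.round(3),o["contact_force"].round(1))
for k in map(float,sys.argv[2:]):
    th=p[2]-k; c=h+.236*np.r_[np.cos(th),np.sin(th)]-d*np.r_[-np.sin(th),np.cos(th)]
    print(k,((c-t[:2])/.2).round(3),((th+np.pi/2-y0)/(np.pi/2)).round(3))
E
python3 push.py .0205 1.3 1.2 1.1 1.0 .9 .8 .7 .6 .5 .4
```

```text
[ 0.4311 -0.1728  0.0857] 0.218 [-0.5  0.8  1. ]
1.3 [0.118 0.009] 0.006
1.2 [0.234 0.032] 0.07
1.1 [0.348 0.066] 0.134
1.0 [0.457 0.111] 0.197
0.9 [0.561 0.167] 0.261
0.8 [0.66  0.233] 0.325
0.7 [0.751 0.309] 0.388
0.6 [0.834 0.393] 0.452
0.5 [0.908 0.485] 0.516
0.4 [0.973 0.584] 0.579
```

apply_moves:
  series:
    - {"xyz":[0.06,0,0.03],"turn":[0,0,0],"grip":0}
    - {"xyz":[0.118,0.009,0.03],"turn":[0,0,0.006],"grip":0}
    - {"xyz":[0.175,0.02,0.03],"turn":[0,0,0.04],"grip":0}
    - {"xyz":[0.234,0.032,0.03],"turn":[0,0,0.07],"grip":0}
    - {"xyz":[0.29,0.048,0.03],"turn":[0,0,0.1],"grip":0}
    - {"xyz":[0.348,0.066,0.03],"turn":[0,0,0.134],"grip":0}
    - {"xyz":[0.457,0.111,0.03],"turn":[0,0,0.197],"grip":0}
    - {"xyz":[0.561,0.167,0.03],"turn":[0,0,0.261],"grip":0}

```text
t: 13.48
tcp_pos: [0.5473, -0.1413, 0.096]
tcp_rot: [1.421, 2.801, 0.0]
contact_force: [-0.4, 0.3, 0.1]
opening: 0.0002
finger_force: 0.2
```

```bash
python3 push.py .0205 .9 .8 .7 .6 .5 .4 .3 .25 .2 .15; python3 - <<'E'
from fit import *
from rig import optics
p=np.load("rack.npy"); ims=[]
for c,(x,y,w,h) in (("top",(285,155,140,130)),("scene",(240,100,140,130))):
    f=optics.grab_frame(c); ims.append(cv2.resize(f["image"][y:y+h,x:x+w,::-1],None,fx=2.85,fy=2.85,interpolation=cv2.INTER_CUBIC))
cv2.imwrite("pics/push.png",np.hstack(ims))
E
```

```text
[ 0.5473 -0.1413  0.096 ] 0.632 [-0.4  0.3  0.1]
0.9 [-0.02   0.009] -0.002
0.8 [0.078 0.075] 0.061
0.7 [0.169 0.151] 0.125
0.6 [0.253 0.235] 0.189
0.5 [0.327 0.327] 0.252
0.4 [0.392 0.426] 0.316
0.3 [0.446 0.532] 0.38
0.25 [0.47  0.586] 0.412
0.2 [0.49  0.642] 0.443
0.15 [0.508 0.698] 0.475
```

View pics/push.png

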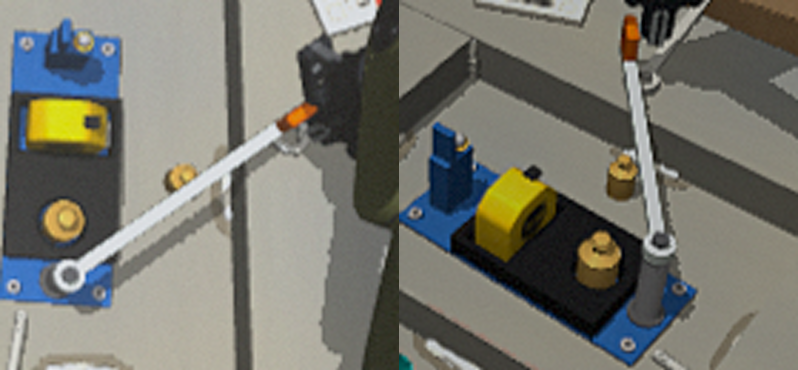

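The keeper is moving with the finger: the orange tab at (297,117) has the gripper behind it. Continuing along the arc.

apply_moves:
  series:
    - {"xyz":[0.078,0.075,-0.01],"turn":[0,0,0.061],"grip":0}
    - {"xyz":[0.169,0.151,-0.02],"turn":[0,0,0.125],"grip":0}
    - {"xyz":[0.253,0.235,-0.02],"turn":[0,0,0.189],"grip":0}
    - {"xyz":[0.327,0.327,-0.02],"turn":[0,0,0.252],"grip":0}
    - {"xyz":[0.392,0.426,-0.02],"turn":[0,0,0.316],"grip":0}
    - {"xyz":[0.446,0.532,-0.02],"turn":[0,0,0.38],"grip":0}
    - {"xyz":[0.47,0.586,-0.02],"turn":[0,0,0.412],"grip":0}
    - {"xyz":[0.49,0.642,-0.02],"turn":[0,0,0.443],"grip":0}

```text
t: 14.58
tcp_pos: [0.6441, -0.0131, 0.0917]
tcp_rot: [-0.385, -3.118, 0.001]
contact_force: [0.1, -0.3, -0.7]
opening: -0.0002
finger_force: 0.2
```

```bash
python3 push.py .0205 .2 .15 .1 .08 .06 .04 .02 0 -.02 -.04
```

```text
[ 0.6441 -0.0131  0.0917] 1.325 [ 0.1 -0.3 -0.7]
0.2 [0.006 0.001] 0.002
0.15 [0.024 0.057] 0.034
0.1 [0.039 0.114] 0.066
0.08 [0.044 0.137] 0.079
0.06 [0.049 0.161] 0.091
0.04 [0.053 0.184] 0.104
0.02 [0.057 0.207] 0.117
0.0 [0.06  0.231] 0.129
-0.02 [0.063 0.254] 0.142
-0.04 [0.065 0.278] 0.155
```

apply_moves:
  series:
    - {"xyz":[0.024,0.057,0],"turn":[0,0,0.034],"grip":0}
    - {"xyz":[0.039,0.114,0],"turn":[0,0,0.066],"grip":0}
    - {"xyz":[0.044,0.137,0],"turn":[0,0,0.079],"grip":0}
    - {"xyz":[0.049,0.161,0],"turn":[0,0,0.091],"grip":0}
    - {"xyz":[0.053,0.184,0],"turn":[0,0,0.104],"grip":0}
    - {"xyz":[0.053,0.184,0],"turn":[0,0,0.104],"grip":0}

```text
t: 15.32
tcp_pos: [0.6545, 0.0211, 0.0919]
tcp_rot: [-0.131, -3.138, 0.007]
contact_force: [-1.4, -7.6, 1.7]
opening: 0.0002
finger_force: 3.9
```

```bash
python3 push.py .0205 .06 .04 .02 0 -.02 -.04
```

```text
[0.6545 0.0211 0.0919] 1.488 [-1.4 -7.6  1.7]
0.06 [-0.003 -0.01 ] -0.012
0.04 [0.001 0.013] 0.001
0.02 [0.005 0.036] 0.013
0.0 [0.008 0.06 ] 0.026
-0.02 [0.011 0.083] 0.039
-0.04 [0.013 0.107] 0.051
```

At the catch, with 7.6 N against the finger. I'll push on in small steps.

apply_moves:
  series:
    - {"xyz":[0.003,0.02,0],"turn":[0,0,0.007],"grip":0}
    - {"xyz":[0.005,0.036,0],"turn":[0,0,0.013],"grip":0}
    - {"xyz":[0.005,0.036,0],"turn":[0,0,0.013],"grip":0}

```text
t: 15.7
tcp_pos: [0.6557, 0.0306, 0.0918]
tcp_rot: [0.1, 3.14, 0.001]
contact_force: [0.3, 0.4, -0.2]
opening: 0.0001
finger_force: 0.0
```

The force is gone, so it snapped. I'll confirm it against the back stop.

apply_moves:
  series:
    - {"xyz":[0.002,0.012,0],"turn":[0,0,0],"grip":0}
    - {"xyz":[0.004,0.022,0],"turn":[0,0,0],"grip":0}
    - {"xyz":[0.004,0.022,0],"turn":[0,0,0],"grip":0}

```text
t: 16.08
tcp_pos: [0.6563, 0.0347, 0.0917]
tcp_rot: [-0.099, -3.139, 0.002]
contact_force: [-2.0, -3.7, 1.1]
opening: 0.0001
finger_force: 2.0
```

apply_moves:
  series:
    - {"xyz":[0,-0.1,0],"turn":[0,0,0],"grip":0}
    - {"xyz":[0,-0.35,0],"turn":[0,0,0],"grip":0}
    - {"xyz":[0,-0.6,0.2],"turn":[0,0,0],"grip":0}
    - {"xyz":[0,-0.8,0.4],"turn":[0,0,0],"grip":0}
    - {"xyz":[-0.1,-1,0.6],"turn":[0,0,0],"grip":0}

```text
t: 16.7
tcp_pos: [0.6367, -0.1671, 0.2131]
tcp_rot: [0.1, 3.139, 0.001]
contact_force: [0.1, -0.9, -0.7]
opening: 0.0004
finger_force: 0.0
```

apply_moves:
  series:
    - {"xyz":[-0.1,-0.25,0.1],"turn":[0,0,0],"grip":0}
    - {"xyz":[-0.2,-0.5,0.1],"turn":[0,0,0],"grip":0}
    - {"xyz":[-0.3,-0.75,0.1],"turn":[0,0,0],"grip":0}
    - {"xyz":[-0.3,-0.75,0.1],"turn":[0,0,0],"grip":0}

```text
t: 17.2
tcp_pos: [0.5748, -0.3187, 0.2317]
tcp_rot: [0.108, 3.139, -0.0]
contact_force: [0.2, -0.3, -0.1]
opening: 0.0001
finger_force: 0.0
```

```bash
python3 - <<'E'
from fit import *
from rig import optics
p=np.load("rack.npy"); ims=[]
for c,(x,y,w,h) in (("top",(270,135,100,130)),("scene",(230,95,140,130))):
    f=optics.grab_frame(c); k=3.3; im=cv2.resize(f["image"][y:y+h,x:x+w,::-1],None,fx=k,fy=k,interpolation=cv2.INTER_CUBIC)
    Q=rackT(p,[(a,b,.092) for a,b in((-.105,-.006),(.127,-.006),(.127,.006),(-.105,.006))])
    cv2.polylines(im,[((proj(f,Q)+.5-[x,y])*k).round().astype(np.int32)],True,(255,0,255),1); ims.append(im)
cv2.imwrite("pics/end.png",np.hstack(ims))
E
```

```text
(no output)
```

View pics/end.png

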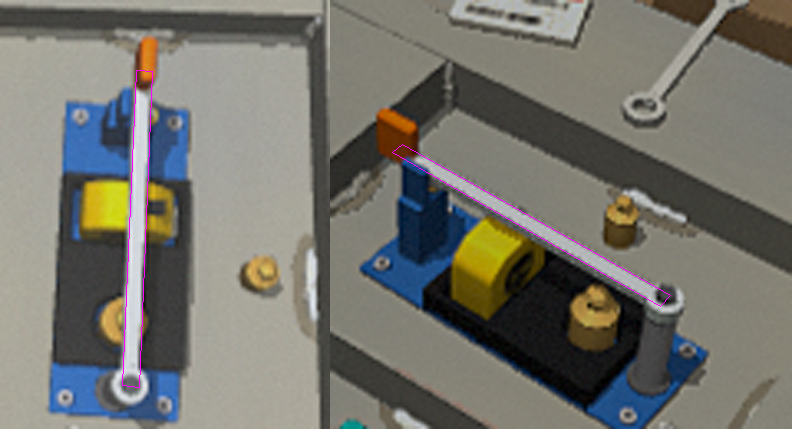

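The bar (top crop, (125,385) to (147,60)) lies along the predicted shut outline. The tape sits in the slot at (125,208) and the weight stands in its bore. Handing in.

```bash
python3 -c "
from rig import ticket
print(ticket.sign_off())"
```

```text
the job is handed in; nothing more can be done
None
```

I handed the job in: the tape measure stands on the slot floor, the keeper bar is shut and snapped into its catch, and the weight is still in its bore; sign-off returned no verdict, and I did not re-check the bottle or screwdriver at the end.

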